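# Return four mixed-up disc vials to their colour-coded stands

## Robot

A 6-joint arm with a two-finger parallel gripper is mounted at the origin on the work surface. World frame = base frame: x ahead of the robot, y to its left, z up, the work surface at z = 0. Lengths are in m, angles in rad, forces in N, time in s.
With the tool pointing down it reaches from about 0.3 to 0.875 m from the base axis. Payload 6.4 kg.
Tool frame: the origin (TCP) lies at the very end of the fingers, on their centre line; the grasp point (between the pads) lies 19 mm behind it; z points along the fingers, y is the line along which they close (so a half turn about z gives the same grasp; the last joint's range is limited). The gripper opens to 85 mm and grips with 20 to 120 N. Pads are 22 mm wide; open, the fingers measure 114 mm over their backs; the gripper's body (76 mm by 85 mm) begins 54 mm behind the grasp point. The pads swing forward as they close: fully open they stand 13 mm farther back than shut.
Start: joints at [0.916, 0.181, 1.607, -0, 1.354, -0.206], TCP at [0.249, 0.518, 0.205] pointing down, gripper open.
Joint ranges: [-2.99, 2.99], [-0.89, 2.07], [0.3, 2.58], [-1.14, 4.28], [0, 2.63], [-3.12, 3.12]. Speed limits (rad/s): [2.57, 2.57, 3.01, 3.14, 3.14, 3.14].

## Interface

Orientations are given as a unit quaternion [w, x, y, z].
In Python, from bench import get_obs, optics, workorder gives the robot as it stands.
- The arm moves only by the tool creep_tool, called after "Call:" by a JSON object that holds its "op" and its "data", one argument or row to a line. Schema: {"type":"object","properties":{"deltas":{"type":"array","items":{"type":"array","items":{"type":"array","items":{"type":"number"},"minItems":7,"maxItems":7},"minItems":1,"maxItems":10},"minItems":1,"maxItems":1},"only":{"type":"string"},"quiet":{"type":"boolean"},"lines":{"type":"string"}},"required":["deltas"],"additionalProperties":false}. deltas is a list that holds a single list of rows (three levels of brackets), with 1 to 10 rows, each of 7 numbers: dx, dy, dz in parts of the range, where 1.0 means 500 mm, then a rotation vector rx, ry, rz in parts of the range, where 1.0 means 2 rad, then the opening from 0.0 (shut) to 1.0 (fully open); each row is the pose to reach, as a shift and turn from the pose commanded when the call began, along the tool's axes at that moment; what a row does not reach only later rows make up. A row lasts 1/8 s, in which the tool goes at most 0.0625 m and 0.188 rad, less where a joint would pass 70% of its speed; a pose out of reach is approached as far as the arm can. The fingers move at their own pace and stop on an object; the grip force is fixed at half the most. Time passes only in rows, so rows that do not move let the fingers close. The tool returns the time, the measured TCP pose, the force, the opening and the grip force at its end. only (a regular expression) keeps the lines of the reply that match it, lines (a string "A,B") keeps lines A to B, and quiet returns only ok. No shift or turn number may pass 1 either way. Input that does not fit is refused with a message, and nothing moves.
- get_obs(): the state, without advancing time (a new reading comes with each control period).
- optics.camera(name): name is "scene" or "top"; returns (picture, depth): 480x640x3 uint8, blue, green, red; 480x640 float32, m along the optical axis (not along the pixel's ray), 0 where there is no reading.
- optics.camera_params(name): a dict with "fovy" (degrees; the focal length in pixels is half the picture's height over the tangent of half this angle, whatever the lens; pixels are square), "cx", "cy" (the principal point, pixels), "view" (4x4, takes a point from world to camera coordinates). Camera axes: x right, y up, looking along -z (the intrinsics and any distortion apply to the point x, -y, -z); pixel columns grow to the right and rows downward; lengths in m; the calibration is good to about 2 mm. A picture is of the moment at which its call begins. camera_params takes no time and is no camera call.
- workorder.hand_in(): hands the job in; it is judged then, once.
The state is a dict: "time_s": time; "q": joint angles; "dq": joint speeds; "joint_efforts": joint torques, N m; "eef_pos": TCP position; "eef_rot": TCP orientation; "wrist_force": force on the tool from outside, world axes, zero at the start; "torque": the same for the moment, N m; "opening": opening from 0.0 (shut) to 1.0 (fully open); "grasp_force": force on a finger pad.
Only numpy, scipy, OpenCV 4.12 (cv2) and the standard library are available. Lean on these libraries where they do the work, as an engineer would, in place of code of your own. Each camera call takes 0.05 s, during which the arm holds its last target. There are 200 camera calls.

## Task

The four disc vials stand on the wrong colour-coded stands: move them so that each vial ends upright on the floor of the stand whose rim has the colour of its cap, fully within the rim and released. Use the empty grey stand to park a vial on the way (set it down there and let go), and leave it empty at the end. Do not knock any vial over, and leave the glass spirit burner where it is.

Things in the scene. Friction and masses are not known exactly. Their poses are not given: they have to be found in the camera images.
- vial_red: loose clear glass vial with a white label band and a red cap, upright: body 30 mm in diameter and 40 mm high, then a shoulder, then the cap 27 mm in diameter from 48 to 62 mm above the underside (total height 62 mm). 30 to 65 g. Origin: centre of its underside; z points up along the vial. It starts upright on one of the coloured stands that is not of its own colour.
- vial_blue: loose clear glass vial with a white label band and a blue cap, upright: body 30 mm in diameter and 40 mm high, then a shoulder, then the cap 27 mm in diameter from 48 to 62 mm above the underside (total height 62 mm). 30 to 65 g. Origin: centre of its underside; z points up along the vial. It starts upright on one of the coloured stands that is not of its own colour.
- vial_yellow: loose clear glass vial with a white label band and a yellow cap, upright: body 30 mm in diameter and 40 mm high, then a shoulder, then the cap 27 mm in diameter from 48 to 62 mm above the underside (total height 62 mm). 30 to 65 g. Origin: centre of its underside; z points up along the vial. It starts upright on one of the coloured stands that is not of its own colour.
- vial_green: loose clear glass vial with a white label band and a green cap, upright: body 30 mm in diameter and 40 mm high, then a shoulder, then the cap 27 mm in diameter from 48 to 62 mm above the underside (total height 62 mm). 30 to 65 g. Origin: centre of its underside; z points up along the vial. It starts upright on one of the coloured stands that is not of its own colour.
- stand_red: square vial stand with a red rim, fixed to the bench: 70 x 70 mm outside, a flat floor 50 x 50 mm whose surface is 6 mm above the bench, surrounded by a rim 10 mm wide and 14 mm high (so 8 mm above the floor). Room for one vial. Origin: centre of its underside, on the bench; x and y along its sides, z up.
- stand_blue: square vial stand with a blue rim, fixed to the bench: 70 x 70 mm outside, a flat floor 50 x 50 mm whose surface is 6 mm above the bench, surrounded by a rim 10 mm wide and 14 mm high (so 8 mm above the floor). Room for one vial. Origin: centre of its underside, on the bench; x and y along its sides, z up.
- stand_yellow: square vial stand with a yellow rim, fixed to the bench: 70 x 70 mm outside, a flat floor 50 x 50 mm whose surface is 6 mm above the bench, surrounded by a rim 10 mm wide and 14 mm high (so 8 mm above the floor). Room for one vial. Origin: centre of its underside, on the bench; x and y along its sides, z up.
- stand_green: square vial stand with a green rim, fixed to the bench: 70 x 70 mm outside, a flat floor 50 x 50 mm whose surface is 6 mm above the bench, surrounded by a rim 10 mm wide and 14 mm high (so 8 mm above the floor). Room for one vial. Origin: centre of its underside, on the bench; x and y along its sides, z up.
- stand_spare: square vial stand with a grey rim, fixed to the bench: 70 x 70 mm outside, a flat floor 50 x 50 mm whose surface is 6 mm above the bench, surrounded by a rim 10 mm wide and 14 mm high (so 8 mm above the floor). Room for one vial. Origin: centre of its underside, on the bench; x and y along its sides, z up. It is the spare one, empty at the start.
- burner: small glass spirit burner, loose, 66 mm in diameter and 70 mm high with a steel collar and a white wick on top, standing among or just behind the stands; to be left where it is. Origin: centre of its underside.

How it is judged:
On the way:
1. one of the vials has been parked upright on the grey stand and let go (((horizontal distance between vial_red and stand_spare below 0.015 m and z of vial_red in the frame of stand_spare between 0.003 and 0.009 m and angle between vial_red's own z axis and vertical below 0.1 rad and linear speed of vial_red below 0.02 m/s and contact force between vial_red and the fingers below 0.1 N) or (horizontal distance between vial_blue and stand_spare below 0.015 m and z of vial_blue in the frame of stand_spare between 0.003 and 0.009 m and angle between vial_blue's own z axis and vertical below 0.1 rad and linear speed of vial_blue below 0.02 m/s and contact force between vial_blue and the fingers below 0.1 N) or (horizontal distance between vial_yellow and stand_spare below 0.015 m and z of vial_yellow in the frame of stand_spare between 0.003 and 0.009 m and angle between vial_yellow's own z axis and vertical below 0.1 rad and linear speed of vial_yellow below 0.02 m/s and contact force between vial_yellow and the fingers below 0.1 N) or (horizontal distance between vial_green and stand_spare below 0.015 m and z of vial_green in the frame of stand_spare between 0.003 and 0.009 m and angle between vial_green's own z axis and vertical below 0.1 rad and linear speed of vial_green below 0.02 m/s and contact force between vial_green and the fingers below 0.1 N))), for 0.2 s.
At the end, for the whole second after the job is handed in: Each vial stands upright (tilt under 0.1 rad) on the floor of the stand of its cap's colour (underside 3 to 9 mm above the stand's underside), its axis within 15 mm of the stand's centre, released and at rest (under 20 mm/s); the grey stand is thereby empty (horizontal distance between vial_red and stand_red below 0.015 m and z of vial_red in the frame of stand_red between 0.003 and 0.009 m and angle between each of vial_red, vial_blue, vial_yellow, vial_green's own z axis and vertical below 0.1 rad and linear speed of each of vial_red, vial_blue, vial_yellow, vial_green below 0.02 m/s and contact force between each of vial_red, vial_blue, vial_yellow, vial_green and the fingers below 0.1 N and horizontal distance between vial_blue and stand_blue below 0.015 m and z of vial_blue in the frame of stand_blue between 0.003 and 0.009 m and horizontal distance between vial_yellow and stand_yellow below 0.015 m and z of vial_yellow in the frame of stand_yellow between 0.003 and 0.009 m and horizontal distance between vial_green and stand_green below 0.015 m and z of vial_green in the frame of stand_green between 0.003 and 0.009 m); the robot touches nothing.
It fails at once if a vial is knocked over or tipped by more than 45 degrees (angle between any of vial_red, vial_blue, vial_yellow, vial_green's own z axis and vertical above 0.785 rad).
It fails at once if the spirit burner is shifted by more than 20 mm or tipped (distance of burner from where it was at the start of the episode above 0.02 m or angle between burner's own z axis and vertical above 0.3 rad).
It also fails if it takes over 138 s, if anything falls off the work surface, if the arm or the gripper's body presses on something with over 40 N, if the wrist force passes 120 N, or if a joint passes its speed limit or range.

## Working session

There is one attempt and no reset: what is moved stays moved. The work goes in short steps, Python scripts to look and compute and a tool call to move; the robot and the scene stay as the last step left them, time stands still between calls to the robot, and variables do not carry over. Pictures are saved under pics/ and viewed, at most 14 in all, crops included, and the job is handed in when it is done.

```bash
mkdir -p pics; ls; python3 - <<'E'
from bench import get_obs, optics
import cv2,numpy as np
print(get_obs())
for n in("scene","top"):
    p,d=optics.camera(n); cv2.imwrite(f"pics/{n}0.png",p); np.savez(f"{n}0.npz",p=p,d=d); print(n,optics.camera_params(n),(d>0).mean())
E
```

```text
pics
{'time_s': 0.0, 'q': array([ 9.15711953e-01,  1.81543602e-01,  1.60798998e+00, -2.25644263e-05,
        1.35383314e+00, -2.06307694e-01]), 'dq': array([-0.00067083, -0.0005435 ,  0.00039278,  0.00107999, -0.00023985,
        0.00072351]), 'joint_efforts': array([ 1.91892890e-03, -4.44872510e+01, -3.51342559e+01, -2.22180297e-04,
        9.00254556e-03,  4.44660066e-05]), 'eef_pos': array([0.24909267, 0.51757793, 0.20419148]), 'eef_rot': array([-3.60331755e-04,  2.22507613e-01,  9.74930549e-01, -8.10628524e-04]), 'wrist_force': array([-0.69913144, -0.7699365 , -0.25371196]), 'torque': array([ 0.0050808 , -0.00500996, -0.05115211]), 'grasp_force': 0.0, 'opening': 1.0029885966282366}
scene {'fovy': 42.52888146148467, 'cx': 319.98453507900683, 'cy': 254.63904479329935, 'view': array([[-0.67652931,  0.73624273,  0.01596049,  0.40410996],
       [-0.5539886 , -0.52309721,  0.64766191,  0.2918711 ],
       [ 0.48518526,  0.42932033,  0.76176067, -1.2605442 ],
       [ 0.        ,  0.        ,  0.        ,  1.        ]])} 0.9959049479166666
top {'fovy': 56.645000312494965, 'cx': 310.2744523452198, 'cy': 240.25412423818653, 'view': array([[-0.02379071, -0.99808304,  0.05713363, -0.00516016],
       [ 0.9951326 , -0.01817612,  0.0968542 , -0.5722113 ],
       [-0.09563007,  0.05915977,  0.99365739, -0.62009403],
       [ 0.        ,  0.        ,  0.        ,  1.        ]])} 0.996005859375
```

View pics/scene0.png

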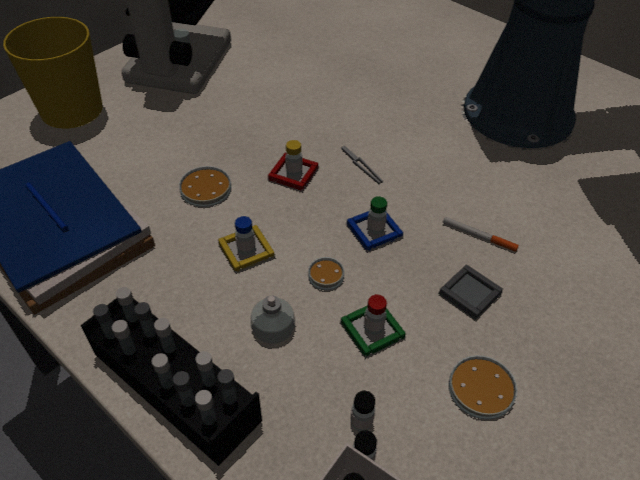

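View pics/top0.png

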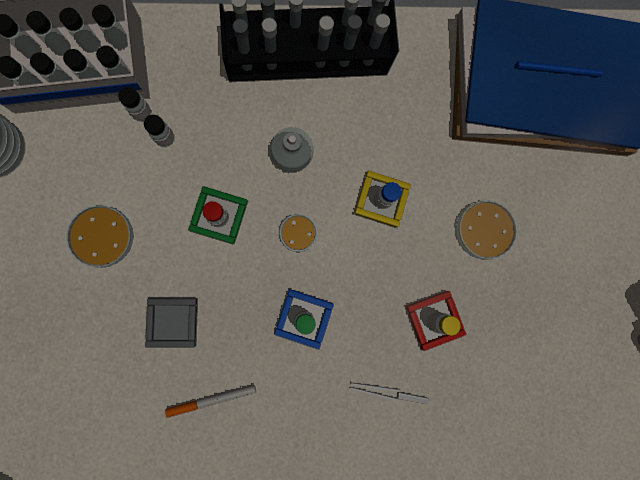

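The pictures show red on green (top ~(213,212), rim (218,215)), blue on yellow (391,191), yellow on red (450,325) and green on blue (305,323). The grey stand is at (172,322) and the burner at (291,149). This is a single 4-cycle, so I'll park red on the grey stand first.

```bash
cat > vis.py <<'E'
import cv2,numpy as np
from bench import optics
def par(n):
    c=optics.camera_params(n); f=240/np.tan(np.radians(c["fovy"]/2)); return f,c["cx"],c["cy"],c["view"]
def ray(n,uv):
    f,cx,cy,V=par(n); d=V[:3,:3].T@np.array([(uv[0]-cx)/f,-(uv[1]-cy)/f,-1]); o=-V[:3,:3].T@V[:3,3]; return o,d
def plane(n,uv,z):
    o,d=ray(n,uv); return o+d*(z-o[2])/d[2]
def tri(a,b):   # a in scene, b in top: midpoint, gap
    (o1,d1),(o2,d2)=ray("scene",a),ray("top",b)
    d1=d1/np.linalg.norm(d1);d2=d2/np.linalg.norm(d2)
    s=np.linalg.lstsq(np.c_[d1,-d2],o2-o1,rcond=None)[0]; p,q=o1+s[0]*d1,o2+s[1]*d2
    return (p+q)/2,np.linalg.norm(p-q)
def proj(n,P):
    f,cx,cy,V=par(n); c=V[:3,:3]@P+V[:3,3]; return np.array([cx+f*c[0]/-c[2],cy-f*c[1]/-c[2]])
def cloud(n,d,m):
    v,u=np.nonzero(m&(d>0)); f,cx,cy,V=par(n); z=d[v,u]
    c=np.c_[(u-cx)/f*z,-(v-cy)/f*z,-z]; return (c-V[:3,3])@V[:3,:3]
H={"red":[(0,6),(174,180)],"yellow":[(24,34)],"green":[(45,80)],"blue":[(105,125)]}
def mask(p,c):
    h=cv2.cvtColor(p,cv2.COLOR_BGR2HSV); m=np.zeros(p.shape[:2],np.uint8)
    for a,b in H[c]: m|=cv2.inRange(h,(a,130,50),(b,255,255))
    return m
def blobs(m,amin=40):
    n,l,s,c=cv2.connectedComponentsWithStats(m); return [(l==i,s[i],c[i]) for i in range(1,n) if s[i,4]>=amin]
E
python3 - <<'E'
from vis import *
np.set_printoptions(precision=4,suppress=True)
for n in("scene","top"):
    z=np.load(n+"0.npz");p,d=z["p"],z["d"]
    for c in H:
        for m,s,ce in blobs(mask(p,c)):
            if s[4]>1500: continue
            C=cloud(n,d,m); r=cv2.minAreaRect(np.argwhere(m)[:,::-1].astype(np.float32))
            print(n,c,s,ce.round(1),"rect",np.round(r[0],1),np.round(r[1],1),round(r[2],1),"med",np.median(C,0),"zpct",np.percentile(C[:,2],[5,50,95]), "mid",(C.min(0)+C.max(0))/2)
E
```

```text
scene red [268 153  50  33 401] [293.1 171.4] rect [292.8 168.8] [43.  27.5] 18.4 med [ 0.4608 -0.1908  0.0129] zpct [0.0101 0.0129 0.0153] mid [ 0.4514 -0.2022  0.0244]
scene red [368 294  19  16 220] [376.8 301.8] rect [377.  301.9] [17.7 14.9] 18.4 med [0.6117 0.1195 0.0672] zpct [0.0652 0.0672 0.0694] mid [0.5928 0.1179 0.0353]
scene green [371 197  16  11 122] [378.6 201.8] rect [378.5 202. ] [12. 12.] 45.0 med [ 0.456  -0.0039  0.067 ] zpct [0.0645 0.067  0.0691] mid [ 0.4561 -0.0044  0.0671]
scene green [348 307  19  12  77] [356.8 312.7] rect [357.5 312.5] [ 4.  20.1] 63.4 med [0.6145 0.0893 0.0134] zpct [0.0115 0.0134 0.0159] mid [0.6125 0.0943 0.0287]
scene green [386 310  19  25 124] [394.4 322.9] rect [393.8 322.2] [28.8  4.5] 52.4 med [0.59   0.1412 0.0133] zpct [0.0116 0.0133 0.0157] mid [0.589  0.1395 0.0138]
scene green [342 317  57  35 352] [367.4 336.8] rect [366.9 337.4] [58.8 27.1] 16.7 med [0.6385 0.1348 0.0133] zpct [0.011  0.0133 0.0152] mid [0.6282 0.1183 0.0138]
scene blue [348 212  55  35 453] [373.7 229.7] rect [374.8 226. ] [32.7 46.5] 69.0 med [0.4704 0.0
[... 1035 characters left out ...]
 0.0159] mid [0.6134 0.118  0.0142]
top green [296 315  19  19 278] [305.  323.8] rect [305. 324.] [18. 18.] 90.0 med [ 0.4558 -0.0051  0.0681] zpct [0.0666 0.0681 0.0699] mid [ 0.4557 -0.005   0.0681]
top blue [  0  83 137  16 189] [66.6 90.4] rect [68.  90.2] [  1.4 136.8] 83.7 med [0.7858 0.3196 0.0553] zpct [0.0537 0.0553 0.0571] mid [0.7857 0.3173 0.055 ]
top blue [383 182  19  19 267] [391.8 191.1] rect [391.7 191.1] [18.3 17.4] 18.4 med [ 0.635  -0.1305  0.068 ] zpct [0.0662 0.068  0.0701] mid [ 0.6412 -0.1307  0.0397]
top blue [275 289  58  60 997] [303.6 318.8] rect [303.6 318.7] [47.1 47.8] 18.4 med [ 0.4586 -0.0053  0.0141] zpct [0.012  0.0141 0.0161] mid [ 0.4588 -0.0057  0.01  ]
```

```bash
cat > go.py <<'E'
import sys,numpy as np
from bench import get_obs
from scipy.spatial.transform import Rotation as R
o=get_obs(); q=o["eef_rot"]; r=R.from_quat([q[1],q[2],q[3],q[0]])
print("t",round(o["time_s"],2),"tcp",o["eef_pos"].round(4),"zaxis",r.as_matrix()[:,2].round(4),"open",round(o["opening"],3))
for a in sys.argv[1:]:
    print(a,"-> d_tool",r.inv().apply(np.array(list(map(float,a.split(","))))-o["eef_pos"]).round(4))
E
python3 - <<'E'
from vis import *
np.set_printoptions(precision=4,suppress=True)
P={n:np.load(n+"0.npz")["p"] for n in("scene","top")}; D=np.load("top0.npz")["d"]
cap={"red":((376.8,301.8),(212,210.5)),"green":((378.6,201.8),(305,324)),"blue":((242.8,222.1),(391.7,191.1)),"yellow":((293.5,147.5),(450,325.5))}
for c,(a,b) in cap.items(): print("cap",c,*tri(a,b),"onplane",plane("top",b,.068))
for c,b in {"red":(436.1,320),"yellow":(382.5,198.3),"green":(217.2,214.5),"blue":(303.6,318.7)}.items():
    print("stand",c,plane("top",b,.012), plane("top",b,.014))
# spare: cells whose depth is above bench, dark
for n,roi in(("top",(125,275,220,370)),("scene",(430,255,515,325))):
    x0,y0,x1,y1=roi; d=np.load(n+"0.npz")["d"]; m=np.zeros(d.shape,bool); m[y0:y1,x0:x1]=1
    g=cv2.cvtColor(P[n],cv2.COLOR_BGR2GRAY); m&=g<75
    m=max(blobs(m.astype(np.uint8)),key=lambda b:b[1][4])[0]; C=cloud(n,d,m)
    top=C[C[:,2]>.0105]; r=cv2.minAreaRect(np.argwhere(m)[:,::-1].astype(np.float32)); R_=cv2.minAreaRect(top[:,:2].astype(np.float32))
    print("spare",n,r,"world rect",R_,"zrim",np.median(top[:,2]),"zfloor",np.median(C[C[:,2]<.0105][:,2]),plane(n,r[0],.012))
print("spare tri", tri((471.3,291),(171.8,322)))
m=np.zeros(D.shape,bool);m[120:175,262:320]=1;C=cloud("top",D,m);C=C[C[:,2]>.03];print("burner",(C.min(0)+C.max(0))/2,C.max(0)-C.min(0),C[:,2].max())
E
python3 go.py
```

```text
cap red [0.6111 0.1185 0.066 ] 0.0010948848069230075 onplane [0.6111 0.1177 0.068 ]
cap green [ 0.4551 -0.0047  0.066 ] 0.0009637687679754896 onplane [ 0.4556 -0.0051  0.068 ]
cap blue [ 0.6351 -0.1303  0.0657] 0.0010201428473308532 onplane [ 0.6349 -0.1302  0.068 ]
cap yellow [ 0.4461 -0.2055  0.0576] 0.0027630757483925223 onplane [ 0.4479 -0.2029  0.068 ]
stand red [ 0.4508 -0.203   0.012 ] [ 0.451  -0.2023  0.014 ]
stand yellow [ 0.6355 -0.1296  0.012 ] [ 0.6352 -0.1291  0.014 ]
stand green [0.6144 0.1191 0.012 ] [0.6141 0.1188 0.014 ]
stand blue [ 0.4583 -0.0056  0.012 ] [ 0.4584 -0.0055  0.014 ]
spare top ((170.99998474121094, 321.9999694824219), (51.99999237060547, 49.99999237060547), 0.0) world rect ((0.4583818316459656, 0.18597126007080078), (0.07057125866413116, 0.06943066418170929), 88.08175659179688) zrim 0.014151278200220285 zfloor 0.006424955187264517 [0.459  0.1855 0.012 ]
spare scene ((470.4508361816406, 291.5693359375), (53.347591400146484, 42.29726028442383), 35.311214447021484) world rect ((0.45900294184684753, 0.18753257393836975), (0.06938573718070984, 0.07249157875776291), 87.65316009521484) zrim 0.013075238767813357 zfloor 0.0053785520858938415 [0.4636 0.19   0.012 ]
spare tri (array([0.4575, 0.1873, 0.005 ]), np.float64(0.003022963532855316))
burner [0.7098 0.0073 0.0516] [0.062  0.0606 0.0431] 0.07314428364535476
t 0.1 tcp [0.2491 0.5176 0.2043] zaxis [-9.0e-04 -1.2e-03 -1.0e+00] open 1.001
```

```bash
python3 go.py .6111,.118,.12 .6111,.118,.041
```

```text
t 0.1 tcp [0.2491 0.5176 0.2043] zaxis [-9.0e-04 -1.2e-03 -1.0e+00] open 1.001
.6111,.118,.12 -> d_tool [-0.4995 -0.2029  0.0844]
.6111,.118,.041 -> d_tool [-0.4996 -0.2028  0.1634]
```

Units first: shifts go in shares of 500 mm and turns go in shares of 2 rad. So -0.4995 m / 0.5 = -0.999, -0.05 m / 0.5 = -0.1.

Call:
{"op": "creep_tool", "data": {
  "deltas": [
    [[-0.1,-0.04,0,0,0,0,1],[-0.2,-0.08,0,0,0,0,1],[-0.3,-0.12,0,0,0,0,1],[-0.4,-0.16,0,0,0,0,1],[-0.52,-0.21,0,0,0,0,1],[-0.64,-0.26,0,0,0,0,1],[-0.76,-0.31,0,0,0,0,1],[-0.88,-0.36,0.04,0,0,0,1],[-0.999,-0.406,0.1,0,0,0,1],[-0.999,-0.406,0.168,0,0,0,1]]
  ]
}}

```text
time_s: 1.35
eef_pos: [0.6147, 0.1153, 0.1214]
eef_rot: [0.002, 0.224, 0.975, 0.0]
wrist_force: [-0.4, 0.4, -1.1]
opening: 1.001
grasp_force: 0.0
```

Call:
{"op": "creep_tool", "data": {
  "deltas": [
    [[0,0,0,0,0,0,1],[0,0,0,0,0,0,1]]
  ]
}}

```text
time_s: 1.6
eef_pos: [0.6113, 0.1191, 0.1217]
eef_rot: [-0.0, 0.222, 0.975, 0.0]
wrist_force: [1.3, 0.0, 0.4]
opening: 0.997
grasp_force: 0.0
```

```bash
python3 go.py .6111,.118,.041
```

```text
t 1.6 tcp [0.6113 0.1191 0.1217] zaxis [-1.e-04  3.e-04 -1.e+00] open 0.997
.6111,.118,.041 -> d_tool [-0.0003 -0.0011  0.0807]
```

Converted, 0.08 m / 0.5 = 0.16, 0.06 m / 0.5 = 0.12.

Call:
{"op": "creep_tool", "data": {
  "deltas": [
    [[0,-0.002,0.06,0,0,0,1],[0,-0.002,0.12,0,0,0,1],[0,-0.002,0.16,0,0,0,1],[0,-0.002,0.16,0,0,0,1],[0,-0.002,0.16,0,0,0,0.4],[0,-0.002,0.16,0,0,0,0],[0,-0.002,0.16,0,0,0,0],[0,-0.002,0.16,0,0,0,0],[0,-0.002,0.16,0,0,0,0],[0,-0.002,0.16,0,0,0,0]]
  ]
}}

```text
time_s: 2.85
eef_pos: [0.6142, 0.1182, 0.0444]
eef_rot: [0.003, 0.223, 0.975, 0.001]
wrist_force: [0.4, 2.4, 11.6]
opening: 0.001
grasp_force: 5.9
```

Call:
{"op": "creep_tool", "data": {
  "deltas": [
    [[0,0,0,0,0,0,0],[0,0,0,0,0,0,0],[0,0,-0.01,0,0,0,0],[0,0,-0.02,0,0,0,0]]
  ]
}}

```text
time_s: 3.35
eef_pos: [0.6107, 0.1175, 0.0511]
eef_rot: [-0.0, 0.223, 0.975, -0.0]
wrist_force: [-0.5, -0.5, 0.1]
opening: 0.008
grasp_force: 0.0
```

```bash
python3 go.py
python3 - <<'E'
from vis import *
p,_=optics.camera("scene"); cv2.imwrite("pics/s1.png",cv2.resize(p[180:400,250:530],None,fx=2,fy=2))
E
```

```text
t 3.35 tcp [0.6107 0.1175 0.0511] zaxis [-7.e-04 -1.e-04 -1.e+00] open 0.008
```

View pics/s1.png

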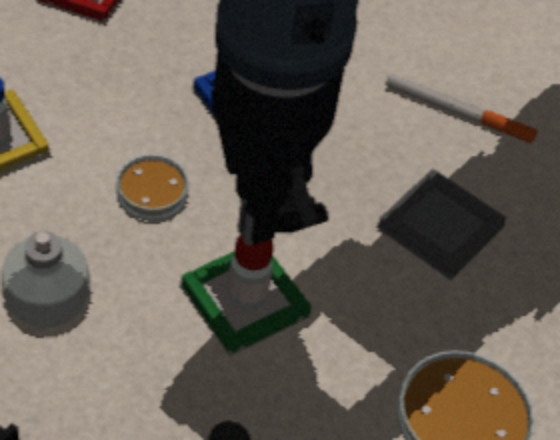

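```bash
python3 - <<'E'
from vis import *
np.set_printoptions(precision=4,suppress=True)
for n in("scene","top"):
    p,d=optics.camera(n)
    for m,s,ce in blobs(mask(p,"red"),15):
        if s[4]<600: C=cloud(n,d,m); print(n,s,ce.round(1),np.median(C,0),C.max(0),C.min(0))
    np.savez(n+"1.npz",p=p,d=d)
cv2.imwrite("pics/t1.png",cv2.resize(p[130:300,100:380],None,fx=2.5,fy=2.5))
E
```

```text
scene [268 153  50  35 463] [293.1 172. ] [ 0.4623 -0.1912  0.0126] [ 0.4947 -0.1589  0.0465] [ 0.4077 -0.2434  0.0043]
```

View pics/t1.png

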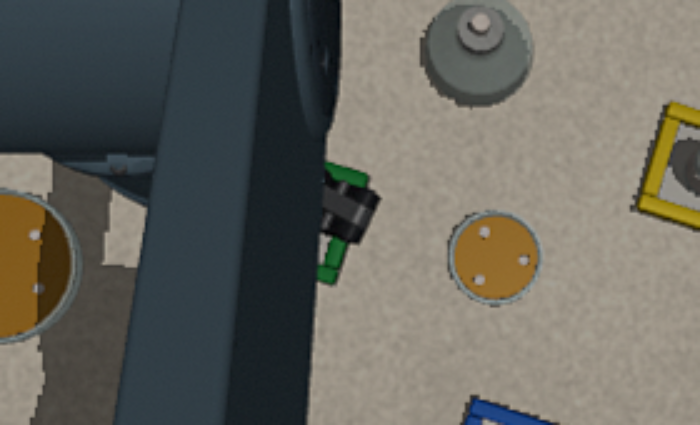

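The top view is blocked by the arm, and only a finger shows at (350,210). In the scene view the red cap sits in front of the shut fingers at crop (253,255), so the grip slipped. I'll measure the cap from scene depth with a darker threshold.

```bash
python3 - <<'E'
from vis import *
np.set_printoptions(precision=4,suppress=True)
z=np.load("scene1.npz");p,d=z["p"],z["d"]
h=cv2.cvtColor(p,cv2.COLOR_BGR2HSV)
m=(((h[...,0]<8)|(h[...,0]>172))&(h[...,1]>120)&(h[...,2]>25)).astype(np.uint8); m[:,:350]=0;m[:,410:]=0;m[:270]=0;m[340:]=0
for b,s,ce in blobs(m,20): C=cloud("scene",d,b); print(s,ce,np.median(C,0),C.max(0),C.min(0))
# finger points near the cap
f=np.zeros(d.shape,bool);f[260:305,355:415]=1;f&=m==0;f&=h[...,2]<45
C=cloud("scene",d,f);C=C[(C[:,2]>.03)&(C[:,2]<.14)];
for lo in np.arange(.03,.13,.01):
    c=C[(C[:,2]>=lo)&(C[:,2]<lo+.01)]
    if len(c): print(round(lo,2),len(c),np.median(c,0),c.min(0)[:2],c.max(0)[:2])
E
```

```text
[368 296  19  15 159] [376.7484 304.5597] [0.6155 0.123  0.0661] [0.6244 0.1294 0.083 ] [0.5991 0.1067 0.0518]
0.06 3 [0.6044 0.1229 0.0676] [0.5996 0.1176] [0.6157 0.1245]
0.07 4 [0.6192 0.1204 0.0776] [0.6104 0.1186] [0.6227 0.1221]
0.08 43 [0.6211 0.1203 0.0872] [0.6108 0.111 ] [0.6252 0.1324]
0.09 64 [0.622  0.124  0.0949] [0.6123 0.1107] [0.6248 0.1336]
0.1 47 [0.623  0.1203 0.1045] [0.6199 0.1108] [0.6246 0.1285]
0.11 21 [0.6222 0.1162 0.1133] [0.6161 0.108 ] [0.6277 0.127 ]
0.12 103 [0.6242 0.1248 0.1271] [0.609  0.0879] [0.6368 0.1428]
```

Converted, -0.08 m / 0.5 = -0.16, -0.05 m / 0.5 = -0.1.

Call:
{"op": "creep_tool", "data": {
  "deltas": [
    [[0,0,-0.04,0,0,0,0],[0,0,-0.1,0,0,0,0],[0,0,-0.16,0,0,0,0],[0,0,-0.16,0,0,0,0],[0,0,-0.16,0,0,0,0]]
  ]
}}

```text
time_s: 4.12
eef_pos: [0.6107, 0.1175, 0.131]
eef_rot: [-0.0, 0.223, 0.975, -0.0]
wrist_force: [-0.7, -0.1, -0.3]
opening: -0.002
grasp_force: 0.0
```

```bash
python3 - <<'E'
from vis import *
from bench import get_obs
np.set_printoptions(precision=4,suppress=True)
e=get_obs()["eef_pos"];print(e,proj("scene",e),proj("scene",e+[0,0,.027]))
p,d=optics.camera("scene");np.savez("scene2.npz",p=p,d=d)
m=np.zeros(d.shape,bool);m[180:330,300:460]=1;C=cloud("scene",d,m);C=C[(C[:,2]>.02)&(np.hypot(*(C[:,:2]-e[:2]).T)<.05)]
for lo in np.arange(.02,.2,.01):
    c=C[(C[:,2]>=lo)&(C[:,2]<lo+.01)]
    if len(c): print(round(lo,2),len(c),np.median(c,0),c.min(0)[:2],c.max(0)[:2])
cv2.imwrite("pics/s2.png",cv2.resize(p[180:360,280:480],None,fx=3,fy=3))
E
```

```text
[0.6107 0.1175 0.131 ] [380.291 272.126] [382.1892 258.9877]
0.02 80 [0.6234 0.1265 0.0251] [0.6055 0.1097] [0.6275 0.1346]
0.03 98 [0.6233 0.1264 0.0357] [0.604 0.106] [0.6279 0.1341]
0.04 135 [0.621  0.126  0.0459] [0.6001 0.1052] [0.6267 0.1336]
0.05 58 [0.6211 0.1258 0.0559] [0.6049 0.111 ] [0.6251 0.1327]
0.06 273 [0.6133 0.1199 0.0671] [0.598  0.1057] [0.6252 0.1321]
0.07 2 [0.6086 0.1215 0.0704] [0.6064 0.1188] [0.6107 0.1241]
0.15 7 [0.6204 0.1203 0.1575] [0.6186 0.113 ] [0.6217 0.1206]
0.16 79 [0.6207 0.1206 0.167 ] [0.6105 0.107 ] [0.6251 0.1331]
0.17 95 [0.6209 0.124  0.1756] [0.6111 0.1074] [0.6248 0.1338]
0.18 72 [0.6215 0.1198 0.185 ] [0.6182 0.1075] [0.6245 0.1301]
0.19 34 [0.6207 0.112  0.1941] [0.6161 0.1059] [0.6273 0.1264]
```

View pics/s2.png

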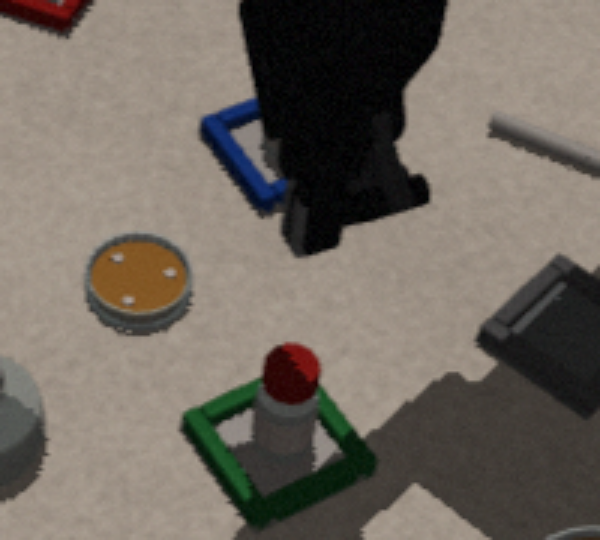

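The fingertips show at z≈0.155 by depth while the TCP reads 0.131, so the real tips sit about 25 mm above the reported TCP. The earlier close was on top of the cap. The vial still stands, in the crop at (293,373). Retrying lower: TCP 0.018 clears the rim whichever reading is right.

Converted, 0.05 m / 0.5 = 0.1, 0.02 m / 0.5 = 0.04.

Call:
{"op": "creep_tool", "data": {
  "deltas": [
    [[0,0,0,0,0,0,1],[0,0,0,0,0,0,1],[0,0,0,0,0,0,1],[0,0,0,0,0,0,1],[0,0,0,0,0,0,1],[0,0,0,0,0,0,1],[0,0,0.04,0,0,0,1],[0,0,0.1,0,0,0,1],[0,0,0.1,0,0,0,1]]
  ]
}}

```text
time_s: 5.3
eef_pos: [0.6079, 0.1175, 0.0771]
eef_rot: [-0.004, 0.223, 0.975, -0.001]
wrist_force: [-0.4, 0.1, -0.5]
opening: 1.0
grasp_force: 0.0
```

Call:
{"op": "creep_tool", "data": {
  "deltas": [
    [[0,0,0.04,0,0,0,1],[0,0,0.08,0,0,0,1],[0,0,0.126,0,0,0,1],[0,0,0.126,0,0,0,1],[0,0,0.126,0,0,0,1]]
  ]
}}

```text
time_s: 5.92
eef_pos: [0.6114, 0.1176, 0.0184]
eef_rot: [0.0, 0.223, 0.975, 0.0]
wrist_force: [-0.2, -0.2, 0.7]
opening: 1.001
grasp_force: 0.0
```

```bash
python3 - <<'E'
from vis import *
p,d=optics.camera("scene");np.savez("scene3.npz",p=p,d=d)
cv2.imwrite("pics/s3.png",cv2.resize(p[200:370,280:480],None,fx=3,fy=3))
E
```

```text
(no output)
```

View pics/s3.png

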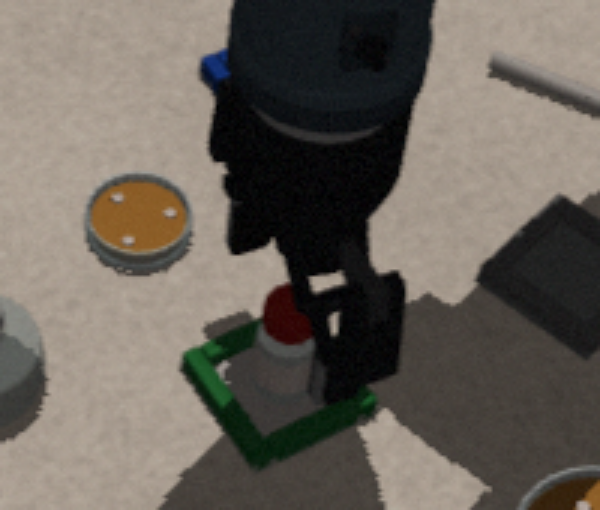

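The fingers now straddle the cap, with the near tip at crop (345,400) and the far one at (240,250). Next is closing.

Call:
{"op": "creep_tool", "data": {
  "deltas": [
    [[0,0,0,0,0,0,0],[0,0,0,0,0,0,0],[0,0,0,0,0,0,0],[0,0,0,0,0,0,0],[0,0,0,0,0,0,0],[0,0,0,0,0,0,0],[0,0,0,0,0,0,0]]
  ]
}}

```text
time_s: 6.85
eef_pos: [0.6116, 0.1177, 0.0186]
eef_rot: [0.001, 0.223, 0.975, 0.0]
wrist_force: [-0.2, 1.7, 4.9]
opening: 0.297
grasp_force: 57.6
```

```bash
python3 go.py
```

```text
t 6.85 tcp [0.6116 0.1177 0.0186] zaxis [ 1.2e-03  1.0e-04 -1.0e+00] open 0.297
```

Gripped at opening 0.297 and 58 N. Lifting and checking.

Converted, -0.07 m / 0.5 = -0.14, -0.05 m / 0.5 = -0.1.

Call:
{"op": "creep_tool", "data": {
  "deltas": [
    [[0,0,-0.02,0,0,0,0],[0,0,-0.06,0,0,0,0],[0,0,-0.1,0,0,0,0],[0,0,-0.14,0,0,0,0],[0,0,-0.14,0,0,0,0],[0,0,-0.14,0,0,0,0]]
  ]
}}

```text
time_s: 7.6
eef_pos: [0.6107, 0.1176, 0.0879]
eef_rot: [-0.0, 0.223, 0.975, -0.0]
wrist_force: [-0.1, 1.1, -0.5]
opening: 0.293
grasp_force: 56.8
```

```bash
python3 go.py .4587,.186,.0886; python3 - <<'E'
from vis import *
p,d=optics.camera("scene");np.savez("scene4.npz",p=p,d=d)
cv2.imwrite("pics/s4.png",cv2.resize(p[200:370,280:480],None,fx=3,fy=3))
E
```

```text
t 7.6 tcp [0.6107 0.1176 0.0879] zaxis [-4.e-04 -0.e+00 -1.e+00] open 0.293
.4587,.186,.0886 -> d_tool [ 0.1666 -0.0043 -0.0006]
```

View pics/s4.png

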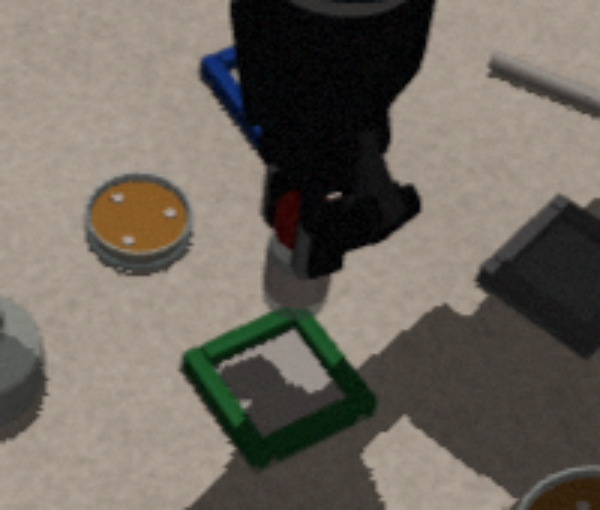

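The vial is lifted upright, with its body at crop (297,285) and the stand empty. Carrying it to the grey stand.

Converted, 0.1666 m / 0.5 = 0.3332, -0.0043 m / 0.5 = -0.0086.

Call:
{"op": "creep_tool", "data": {
  "deltas": [
    [[0.06,0,0,0,0,0,0],[0.14,-0.004,0,0,0,0,0],[0.22,-0.006,0,0,0,0,0],[0.29,-0.008,0,0,0,0,0],[0.3332,-0.0086,0,0,0,0,0],[0.3332,-0.0086,0,0,0,0,0],[0.3332,-0.0086,0,0,0,0,0]]
  ]
}}

```text
time_s: 8.52
eef_pos: [0.4601, 0.1857, 0.0883]
eef_rot: [0.001, 0.223, 0.975, 0.0]
wrist_force: [0.2, 0.5, -0.3]
opening: 0.299
grasp_force: 56.9
```

```bash
python3 go.py .4587,.186,.0195
```

```text
t 8.53 tcp [0.4601 0.1857 0.0883] zaxis [ 1.1e-03 -1.0e-04 -1.0e+00] open 0.299
.4587,.186,.0195 -> d_tool [ 0.0014 -0.0004  0.0688]
```

Converted, 0.069 m / 0.5 = 0.138, 0.067 m / 0.5 = 0.134.

Call:
{"op": "creep_tool", "data": {
  "deltas": [
    [[0,0,0.04,0,0,0,0],[0,0,0.08,0,0,0,0],[0,0,0.11,0,0,0,0],[0,0,0.126,0,0,0,0],[0,0,0.134,0,0,0,0],[0,0,0.138,0,0,0,0],[0,0,0.138,0,0,0,0],[0,0,0.138,0,0,0,0]]
  ]
}}

```text
time_s: 9.52
eef_pos: [0.4594, 0.1861, 0.0195]
eef_rot: [0.0, 0.222, 0.975, 0.0]
wrist_force: [0.8, -1.0, -1.9]
opening: 0.3
grasp_force: 56.9
```

```bash
python3 go.py
```

```text
t 9.53 tcp [0.4594 0.1861 0.0195] zaxis [ 8.e-04  1.e-04 -1.e+00] open 0.3
```

Converted, -0.08 m / 0.5 = -0.16, 0.001 m / 0.5 = 0.002.

Call:
{"op": "creep_tool", "data": {
  "deltas": [
    [[0,0,0.002,0,0,0,0],[0,0,0.002,0,0,0,0.6],[0,0,0.002,0,0,0,1],[0,0,0.002,0,0,0,1],[0,0,0.002,0,0,0,1],[0,0,0.002,0,0,0,1],[0,0,0.002,0,0,0,1],[0,0,-0.04,0,0,0,1],[0,0,-0.1,0,0,0,1],[0,0,-0.16,0,0,0,1]]
  ]
}}

```text
time_s: 10.78
eef_pos: [0.4588, 0.1859, 0.0998]
eef_rot: [-0.0, 0.223, 0.975, -0.0]
wrist_force: [0.4, -0.0, -1.2]
opening: 0.998
grasp_force: 0.0
```

Call:
{"op": "creep_tool", "data": {
  "deltas": [
    [[0,0,-0.02,0,0,0,1],[0,0,-0.02,0,0,0,1],[0,0,-0.02,0,0,0,1]]
  ]
}}

```text
time_s: 11.15
eef_pos: [0.4581, 0.1858, 0.1078]
eef_rot: [-0.001, 0.223, 0.975, -0.0]
wrist_force: [0.8, -0.4, -1.0]
opening: 1.001
grasp_force: 0.0
```

```bash
python3 go.py .4555,-.005,.11;  python3 - <<'E'
from vis import *
p,d=optics.camera("scene")
cv2.imwrite("pics/s5.png",cv2.resize(p[180:380,330:530],None,fx=2.5,fy=2.5))
E
```

```text
t 11.15 tcp [0.4581 0.1858 0.1078] zaxis [-2.2e-03 -3.0e-04 -1.0e+00] open 1.001
.4555,-.005,.11 -> d_tool [-0.0805 -0.173  -0.0022]
```

View pics/s5.png

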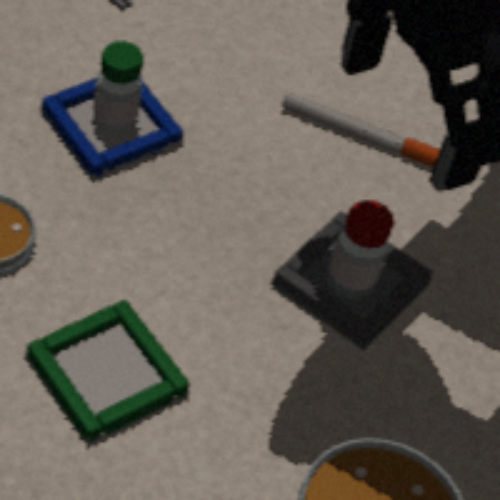

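Red stands upright and centred on the grey stand at crop (362,260). Next is green.

Converted, -0.173 m / 0.5 = -0.346, -0.135 m / 0.5 = -0.27.

Call:
{"op": "creep_tool", "data": {
  "deltas": [
    [[-0.04,-0.09,0,0,0,0,1],[-0.08,-0.18,0,0,0,0,1],[-0.13,-0.27,0,0,0,0,1],[-0.161,-0.346,0,0,0,0,1],[-0.161,-0.346,0,0,0,0,1],[-0.161,-0.346,0,0,0,0,1],[-0.161,-0.346,0,0,0,0,1]]
  ]
}}

```text
time_s: 12.08
eef_pos: [0.4562, -0.0037, 0.1087]
eef_rot: [-0.0, 0.222, 0.975, 0.0]
wrist_force: [0.3, 0.0, -0.2]
opening: 1.001
grasp_force: 0.0
```

```bash
python3 go.py .4555,-.005,.0185
```

```text
t 12.07 tcp [ 0.4562 -0.0037  0.1087] zaxis [-8.e-04  5.e-04 -1.e+00] open 1.001
.4555,-.005,.0185 -> d_tool [-0.     -0.0015  0.0902]
```

Call:
{"op": "creep_tool", "data": {
  "deltas": [
    [[0,-0.002,0.06,0,0,0,1],[0,-0.002,0.12,0,0,0,1],[0,-0.002,0.16,0,0,0,1],[0,-0.002,0.18,0,0,0,1],[0,-0.002,0.18,0,0,0,1]]
  ]
}}

```text
time_s: 12.7
eef_pos: [0.4556, -0.005, 0.0187]
eef_rot: [-0.001, 0.222, 0.975, 0.0]
wrist_force: [-0.6, -0.3, 0.4]
opening: 1.0
grasp_force: 0.0
```

Call:
{"op": "creep_tool", "data": {
  "deltas": [
    [[0,0,0,0,0,0,0],[0,0,0,0,0,0,0],[0,0,0,0,0,0,0],[0,0,0,0,0,0,0],[0,0,0,0,0,0,0],[0,0,0,0,0,0,0]]
  ]
}}

```text
time_s: 13.45
eef_pos: [0.4566, -0.006, 0.0198]
eef_rot: [0.0, 0.223, 0.975, -0.0]
wrist_force: [-1.1, 0.1, 5.7]
opening: 0.299
grasp_force: 56.2
```

```bash
python3 go.py
```

```text
t 13.45 tcp [ 0.4566 -0.006   0.0198] zaxis [ 9.e-04 -4.e-04 -1.e+00] open 0.299
```

Converted, -0.07 m / 0.5 = -0.14, -0.05 m / 0.5 = -0.1.

Call:
{"op": "creep_tool", "data": {
  "deltas": [
    [[0,0,-0.02,0,0,0,0],[0,0,-0.06,0,0,0,0],[0,0,-0.1,0,0,0,0],[0,0,-0.14,0,0,0,0],[0,0,-0.14,0,0,0,0],[0,0,-0.14,0,0,0,0]]
  ]
}}

```text
time_s: 14.2
eef_pos: [0.4556, -0.0056, 0.0886]
eef_rot: [-0.0, 0.223, 0.975, 0.0]
wrist_force: [-0.7, 0.1, -1.4]
opening: 0.291
grasp_force: 56.2
```

```bash
python3 go.py .6142,.119,.0885
```

```text
t 14.2 tcp [ 0.4556 -0.0056  0.0886] zaxis [-6.e-04  2.e-04 -1.e+00] open 0.291
.6142,.119,.0885 -> d_tool [-0.0888  0.1811  0.    ]
```

Converted, 0.1811 m / 0.5 = 0.3622, 0.15 m / 0.5 = 0.3.

Call:
{"op": "creep_tool", "data": {
  "deltas": [
    [[-0.03,0.06,0,0,0,0,0],[-0.07,0.14,0,0,0,0,0],[-0.11,0.22,0,0,0,0,0],[-0.15,0.3,0,0,0,0,0],[-0.1776,0.3622,0,0,0,0,0],[-0.1776,0.3622,0,0,0,0,0],[-0.1776,0.3622,0,0,0,0,0],[-0.1776,0.3622,0,0,0,0,0]]
  ]
}}

```text
time_s: 15.2
eef_pos: [0.6136, 0.1182, 0.0885]
eef_rot: [-0.001, 0.223, 0.975, -0.0]
wrist_force: [0.9, 0.2, -0.1]
opening: 0.297
grasp_force: 56.5
```

```bash
python3 go.py .6142,.119,.0195
```

```text
t 15.2 tcp [0.6136 0.1182 0.0885] zaxis [-1.5e-03 -1.0e-04 -1.0e+00] open 0.297
.6142,.119,.0195 -> d_tool [-0.0003  0.001   0.069 ]
```

Converted, 0.069 m / 0.5 = 0.138, 0.067 m / 0.5 = 0.134.

Call:
{"op": "creep_tool", "data": {
  "deltas": [
    [[0,0,0.04,0,0,0,0],[0,0,0.08,0,0,0,0],[0,0,0.11,0,0,0,0],[0,0,0.126,0,0,0,0],[0,0,0.134,0,0,0,0],[0,0,0.138,0,0,0,0],[0,0,0.138,0,0,0,0],[0,0,0.138,0,0,0,0]]
  ]
}}

```text
time_s: 16.2
eef_pos: [0.6151, 0.1189, 0.0207]
eef_rot: [0.0, 0.223, 0.975, 0.0]
wrist_force: [-0.0, -0.1, -1.1]
opening: 0.292
grasp_force: 56.5
```

```bash
python3 go.py
```

```text
t 16.2 tcp [0.6151 0.1189 0.0207] zaxis [ 0.001 -0.    -1.   ] open 0.292
```

Converted, -0.08 m / 0.5 = -0.16, -0.05 m / 0.5 = -0.1.

Call:
{"op": "creep_tool", "data": {
  "deltas": [
    [[0,0,0.002,0,0,0,0],[0,0,0.002,0,0,0,0.6],[0,0,0.002,0,0,0,1],[0,0,0.002,0,0,0,1],[0,0,0.002,0,0,0,1],[0,0,0.002,0,0,0,1],[0,0,0.002,0,0,0,1],[0,0,-0.04,0,0,0,1],[0,0,-0.1,0,0,0,1],[0,0,-0.16,0,0,0,1]]
  ]
}}

```text
time_s: 17.45
eef_pos: [0.6151, 0.1189, 0.1025]
eef_rot: [0.001, 0.223, 0.975, 0.0]
wrist_force: [1.1, -0.3, -0.2]
opening: 0.999
grasp_force: 0.0
```

Call:
{"op": "creep_tool", "data": {
  "deltas": [
    [[0,0,-0.02,0,0,0,1],[0,0,-0.02,0,0,0,1],[0,0,-0.02,0,0,0,1]]
  ]
}}

```text
time_s: 17.82
eef_pos: [0.6137, 0.1189, 0.1089]
eef_rot: [-0.001, 0.223, 0.975, -0.0]
wrist_force: [-0.5, -0.3, -0.4]
opening: 0.998
grasp_force: 0.0
```

```bash
python3 go.py .635,-.1303,.11
```

```text
t 17.82 tcp [0.6137 0.1189 0.1089] zaxis [-0.0021 -0.     -1.    ] open 0.998
.635,-.1303,.11 -> d_tool [-0.1273 -0.2153 -0.0012]
```

Call:
{"op": "creep_tool", "data": {
  "deltas": [
    [[-0.05,-0.08,-0.02,0,0,0,1],[-0.1,-0.17,-0.04,0,0,0,1],[-0.15,-0.26,-0.04,0,0,0,1],[-0.2,-0.34,-0.02,0,0,0,1],[-0.2546,-0.4306,0,0,0,0,1],[-0.2546,-0.4306,0,0,0,0,1],[-0.2546,-0.4306,0,0,0,0,1],[-0.2546,-0.4306,0,0,0,0,1]]
  ]
}}

```text
time_s: 18.82
eef_pos: [0.6358, -0.1288, 0.1098]
eef_rot: [-0.0, 0.222, 0.975, 0.0]
wrist_force: [-0.5, -0.2, -0.2]
opening: 1.004
grasp_force: 0.0
```

```bash
python3 go.py .635,-.1303,.0185;python3 - <<'E'
from vis import *
p,d=optics.camera("scene")
cv2.imwrite("pics/s6.png",p)
E
```

```text
t 18.82 tcp [ 0.6358 -0.1288  0.1098] zaxis [-6.e-04  5.e-04 -1.e+00] open 1.004
.635,-.1303,.0185 -> d_tool [-0.     -0.0017  0.0913]
```

View pics/s6.png

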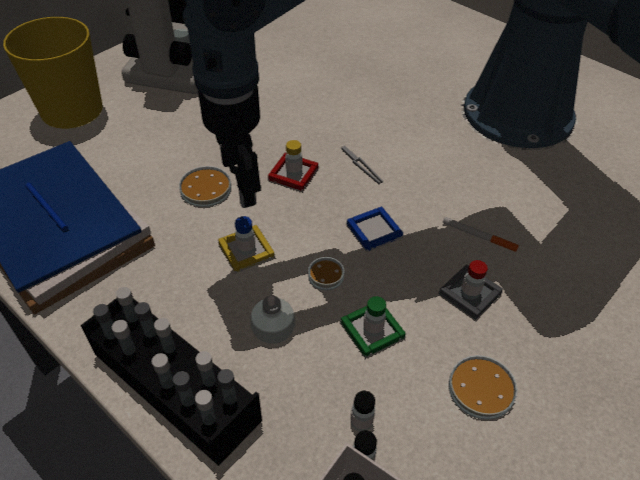

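Green stands on the green stand at (375,322) and red on grey at (476,283). The gripper is above the blue vial at (244,230).

Converted, 0.091 m / 0.5 = 0.182, 0.08 m / 0.5 = 0.16.

Call:
{"op": "creep_tool", "data": {
  "deltas": [
    [[0,-0.0024,0.06,0,0,0,1],[0,-0.0024,0.12,0,0,0,1],[0,-0.0024,0.16,0,0,0,1],[0,-0.0024,0.182,0,0,0,1],[0,-0.0024,0.182,0,0,0,1]]
  ]
}}

```text
time_s: 19.5
eef_pos: [0.6352, -0.131, 0.0186]
eef_rot: [-0.0, 0.222, 0.975, 0.0]
wrist_force: [-0.6, -0.7, -0.1]
opening: 1.0
grasp_force: 0.0
```

Call:
{"op": "creep_tool", "data": {
  "deltas": [
    [[0,0,0,0,0,0,0],[0,0,0,0,0,0,0],[0,0,0,0,0,0,0],[0,0,0,0,0,0,0],[0,0,0,0,0,0,0],[0,0,0,0,0,0,0]]
  ]
}}

```text
time_s: 20.25
eef_pos: [0.6361, -0.1315, 0.0199]
eef_rot: [0.001, 0.222, 0.975, -0.0]
wrist_force: [0.3, 0.9, 5.3]
opening: 0.293
grasp_force: 58.2
```

```bash
python3 go.py
```

```text
t 20.25 tcp [ 0.6361 -0.1315  0.0199] zaxis [ 1.5e-03 -4.0e-04 -1.0e+00] open 0.293
```

Converted, -0.07 m / 0.5 = -0.14, -0.05 m / 0.5 = -0.1.

Call:
{"op": "creep_tool", "data": {
  "deltas": [
    [[0,0,-0.02,0,0,0,0],[0,0,-0.06,0,0,0,0],[0,0,-0.1,0,0,0,0],[0,0,-0.14,0,0,0,0],[0,0,-0.14,0,0,0,0],[0,0,-0.14,0,0,0,0]]
  ]
}}

```text
time_s: 21.0
eef_pos: [0.6351, -0.1313, 0.0889]
eef_rot: [-0.0, 0.222, 0.975, 0.0]
wrist_force: [-1.0, 0.2, -0.5]
opening: 0.291
grasp_force: 57.6
```

```bash
python3 go.py .4584,-.0055,.0885
```

```text
t 21.0 tcp [ 0.6351 -0.1313  0.0889] zaxis [-3.e-04  1.e-04 -1.e+00] open 0.291
.4584,-.0055,.0885 -> d_tool [0.2138 0.0366 0.0005]
```

Converted, 0.2138 m / 0.5 = 0.4276, 0.19 m / 0.5 = 0.38.

Call:
{"op": "creep_tool", "data": {
  "deltas": [
    [[0.06,0.01,0,0,0,0,0],[0.14,0.024,0,0,0,0,0],[0.23,0.04,0,0,0,0,0],[0.31,0.054,0,0,0,0,0],[0.38,0.066,0,0,0,0,0],[0.4276,0.0732,0,0,0,0,0],[0.4276,0.0732,0,0,0,0,0],[0.4276,0.0732,0,0,0,0,0],[0.4276,0.0732,0,0,0,0,0]]
  ]
}}

```text
time_s: 22.12
eef_pos: [0.4594, -0.0062, 0.0891]
eef_rot: [0.0, 0.223, 0.975, -0.0]
wrist_force: [0.2, 0.4, -0.3]
opening: 0.291
grasp_force: 57.6
```

```bash
python3 go.py .4584,-.0055,.0195
```

```text
t 22.12 tcp [ 0.4594 -0.0062  0.0891] zaxis [ 3.e-04 -2.e-04 -1.e+00] open 0.291
.4584,-.0055,.0195 -> d_tool [0.0013 0.0002 0.0696]
```

Converted, 0.069 m / 0.5 = 0.138, 0.067 m / 0.5 = 0.134.

Call:
{"op": "creep_tool", "data": {
  "deltas": [
    [[0,0,0.04,0,0,0,0],[0,0,0.08,0,0,0,0],[0,0,0.11,0,0,0,0],[0,0,0.126,0,0,0,0],[0,0,0.134,0,0,0,0],[0,0,0.138,0,0,0,0],[0,0,0.138,0,0,0,0],[0,0,0.138,0,0,0,0]]
  ]
}}

```text
time_s: 23.12
eef_pos: [0.459, -0.0057, 0.0205]
eef_rot: [0.0, 0.222, 0.975, -0.0]
wrist_force: [-0.4, 0.1, -0.0]
opening: 0.295
grasp_force: 57.6
```

```bash
python3 go.py
```

```text
t 23.12 tcp [ 0.459  -0.0057  0.0205] zaxis [ 8.e-04 -2.e-04 -1.e+00] open 0.295
```

Converted, -0.08 m / 0.5 = -0.16, -0.05 m / 0.5 = -0.1.

Call:
{"op": "creep_tool", "data": {
  "deltas": [
    [[0,0,0.002,0,0,0,0],[0,0,0.002,0,0,0,0.6],[0,0,0.002,0,0,0,1],[0,0,0.002,0,0,0,1],[0,0,0.002,0,0,0,1],[0,0,0.002,0,0,0,1],[0,0,0.002,0,0,0,1],[0,0,-0.04,0,0,0,1],[0,0,-0.1,0,0,0,1],[0,0,-0.16,0,0,0,1]]
  ]
}}

```text
time_s: 24.38
eef_pos: [0.4584, -0.0056, 0.1008]
eef_rot: [-0.0, 0.223, 0.975, 0.0]
wrist_force: [0.5, 0.2, -0.6]
opening: 0.997
grasp_force: 0.0
```

Call:
{"op": "creep_tool", "data": {
  "deltas": [
    [[0,0,-0.02,0,0,0,1],[0,0,-0.02,0,0,0,1],[0,0,-0.02,0,0,0,1]]
  ]
}}

```text
time_s: 24.75
eef_pos: [0.4577, -0.0054, 0.1088]
eef_rot: [-0.001, 0.223, 0.975, 0.0]
wrist_force: [-0.4, -0.7, -0.5]
opening: 0.998
grasp_force: 0.0
```

```bash
python3 go.py .448,-.203,.11
```

```text
t 24.75 tcp [ 0.4577 -0.0054  0.1088] zaxis [-2.1e-03  6.0e-04 -1.0e+00] open 0.998
.448,-.203,.11 -> d_tool [-0.077  -0.1822 -0.0013]
```

Converted, -0.1822 m / 0.5 = -0.3644, -0.14 m / 0.5 = -0.28.

Call:
{"op": "creep_tool", "data": {
  "deltas": [
    [[-0.04,-0.09,0,0,0,0,1],[-0.08,-0.18,0,0,0,0,1],[-0.12,-0.28,0,0,0,0,1],[-0.154,-0.3644,0,0,0,0,1],[-0.154,-0.3644,0,0,0,0,1],[-0.154,-0.3644,0,0,0,0,1],[-0.154,-0.3644,0,0,0,0,1]]
  ]
}}

```text
time_s: 25.62
eef_pos: [0.4487, -0.2017, 0.1094]
eef_rot: [-0.001, 0.222, 0.975, 0.0]
wrist_force: [0.4, -0.1, 1.0]
opening: 1.002
grasp_force: 0.0
```

```bash
python3 go.py .448,-.203,.0185
```

```text
t 25.62 tcp [ 0.4487 -0.2017  0.1094] zaxis [-0.001   0.0011 -1.    ] open 1.002
.448,-.203,.0185 -> d_tool [-0.     -0.0015  0.0909]
```

Converted, 0.091 m / 0.5 = 0.182, 0.08 m / 0.5 = 0.16.

Call:
{"op": "creep_tool", "data": {
  "deltas": [
    [[0,-0.002,0.06,0,0,0,1],[0,-0.002,0.12,0,0,0,1],[0,-0.002,0.16,0,0,0,1],[0,-0.002,0.182,0,0,0,1],[0,-0.002,0.182,0,0,0,1]]
  ]
}}

```text
time_s: 26.25
eef_pos: [0.4483, -0.2031, 0.0186]
eef_rot: [-0.001, 0.222, 0.975, 0.0]
wrist_force: [-0.9, 0.0, -0.7]
opening: 1.002
grasp_force: 0.0
```

Call:
{"op": "creep_tool", "data": {
  "deltas": [
    [[0,0,0,0,0,0,0],[0,0,0,0,0,0,0],[0,0,0,0,0,0,0],[0,0,0,0,0,0,0],[0,0,0,0,0,0,0],[0,0,0,0,0,0,0]]
  ]
}}

```text
time_s: 27.0
eef_pos: [0.449, -0.2047, 0.0198]
eef_rot: [0.0, 0.223, 0.975, -0.0]
wrist_force: [-1.4, 0.2, 6.0]
opening: 0.293
grasp_force: 57.3
```

```bash
python3 go.py
```

```text
t 27.0 tcp [ 0.449  -0.2047  0.0198] zaxis [ 8.e-04 -9.e-04 -1.e+00] open 0.293
```

Units first: shifts go in shares of 500 mm and turns go in shares of 2 rad. So -0.07 m / 0.5 = -0.14, -0.05 m / 0.5 = -0.1.

Call:
{"op": "creep_tool", "data": {
  "deltas": [
    [[0,0,-0.02,0,0,0,0],[0,0,-0.06,0,0,0,0],[0,0,-0.1,0,0,0,0],[0,0,-0.14,0,0,0,0],[0,0,-0.14,0,0,0,0],[0,0,-0.14,0,0,0,0]]
  ]
}}

```text
time_s: 27.75
eef_pos: [0.4482, -0.2038, 0.0886]
eef_rot: [-0.0, 0.223, 0.975, 0.0]
wrist_force: [-0.7, -0.5, -1.3]
opening: 0.296
grasp_force: 57.2
```

```bash
python3 go.py .6353,-.1293,.0885
```

```text
t 27.75 tcp [ 0.4482 -0.2038  0.0886] zaxis [-4.e-04  4.e-04 -1.e+00] open 0.296
.6353,-.1293,.0885 -> d_tool [-0.1362  0.1483  0.    ]
```

Converted, 0.1483 m / 0.5 = 0.2966, -0.1362 m / 0.5 = -0.2724.

Call:
{"op": "creep_tool", "data": {
  "deltas": [
    [[-0.04,0.044,0,0,0,0,0],[-0.09,0.1,0,0,0,0,0],[-0.15,0.164,0,0,0,0,0],[-0.21,0.228,0,0,0,0,0],[-0.25,0.272,0,0,0,0,0],[-0.2724,0.2966,0,0,0,0,0],[-0.2724,0.2966,0,0,0,0,0],[-0.2724,0.2966,0,0,0,0,0]]
  ]
}}

```text
time_s: 28.75
eef_pos: [0.6344, -0.1296, 0.0879]
eef_rot: [-0.001, 0.223, 0.975, 0.0]
wrist_force: [-0.4, 0.1, -0.7]
opening: 0.295
grasp_force: 57.2
```

```bash
python3 go.py .6353,-.1293,.0195
```

```text
t 28.75 tcp [ 0.6344 -0.1296  0.0879] zaxis [-2.1e-03  6.0e-04 -1.0e+00] open 0.295
.6353,-.1293,.0195 -> d_tool [-0.0009  0.0007  0.0684]
```

Converted, 0.069 m / 0.5 = 0.138, 0.067 m / 0.5 = 0.134.

Call:
{"op": "creep_tool", "data": {
  "deltas": [
    [[0,0,0.04,0,0,0,0],[0,0,0.08,0,0,0,0],[0,0,0.11,0,0,0,0],[0,0,0.126,0,0,0,0],[0,0,0.134,0,0,0,0],[0,0,0.138,0,0,0,0],[0,0,0.138,0,0,0,0],[0,0,0.138,0,0,0,0]]
  ]
}}

```text
time_s: 29.75
eef_pos: [0.636, -0.1297, 0.0207]
eef_rot: [0.0, 0.222, 0.975, -0.0]
wrist_force: [-0.1, -0.3, -0.4]
opening: 0.292
grasp_force: 57.2
```

```bash
python3 go.py
```

```text
t 29.75 tcp [ 0.636  -0.1297  0.0207] zaxis [ 9.e-04 -4.e-04 -1.e+00] open 0.292
```

Converted, -0.08 m / 0.5 = -0.16, -0.05 m / 0.5 = -0.1.

Call:
{"op": "creep_tool", "data": {
  "deltas": [
    [[0,0,0.002,0,0,0,0],[0,0,0.002,0,0,0,0.6],[0,0,0.002,0,0,0,1],[0,0,0.002,0,0,0,1],[0,0,0.002,0,0,0,1],[0,0,0.002,0,0,0,1],[0,0,0.002,0,0,0,1],[0,0,-0.04,0,0,0,1],[0,0,-0.1,0,0,0,1],[0,0,-0.16,0,0,0,1]]
  ]
}}

```text
time_s: 31.0
eef_pos: [0.636, -0.1297, 0.1026]
eef_rot: [0.001, 0.223, 0.975, -0.0]
wrist_force: [-0.4, 0.1, -0.2]
opening: 0.998
grasp_force: 0.0
```

Call:
{"op": "creep_tool", "data": {
  "deltas": [
    [[0,0,-0.02,0,0,0,1],[0,0,-0.02,0,0,0,1],[0,0,-0.02,0,0,0,1]]
  ]
}}

```text
time_s: 31.38
eef_pos: [0.6347, -0.1292, 0.1088]
eef_rot: [-0.001, 0.223, 0.975, 0.0]
wrist_force: [-0.6, 0.3, 0.2]
opening: 1.0
grasp_force: 0.0
```

```bash
python3 go.py .459,.186,.11; python3 - <<'E'
from vis import *
np.set_printoptions(precision=4,suppress=True)
p,d=optics.camera("top")
for c in H:
    for m,s,ce in blobs(mask(p,c)):
        if 100<s[4]<450: print(c,s[4],ce,plane("top",ce,.068),np.median(cloud("top",d,m),0))
E
```

```text
t 31.38 tcp [ 0.6347 -0.1292  0.1088] zaxis [-2.e-03  8.e-04 -1.e+00] open 1.0
.459,.186,.11 -> d_tool [ 0.2951  0.2078 -0.0006]
red 353 [160.3938 324.6572] [0.4602 0.1852 0.068 ] [0.4601 0.1853 0.0683]
blue 290 [304.7724 321.0621] [ 0.4595 -0.0048  0.068 ] [ 0.4595 -0.005   0.0683]
```

Converted, 0.2951 m / 0.5 = 0.5902, 0.26 m / 0.5 = 0.52.

Call:
{"op": "creep_tool", "data": {
  "deltas": [
    [[0.08,0.056,0,0,0,0,1],[0.17,0.12,0,0,0,0,1],[0.26,0.184,0,0,0,0,1],[0.35,0.248,0,0,0,0,1],[0.44,0.31,0,0,0,0,1],[0.52,0.366,0,0,0,0,1],[0.5902,0.4156,0,0,0,0,1],[0.5902,0.4156,0,0,0,0,1],[0.5902,0.4156,0,0,0,0,1],[0.5902,0.4156,0,0,0,0,1]]
  ]
}}

```text
time_s: 32.67
eef_pos: [0.4604, 0.1848, 0.1098]
eef_rot: [-0.0, 0.223, 0.975, -0.0]
wrist_force: [1.0, 0.2, -0.3]
opening: 1.003
grasp_force: 0.0
```

```bash
python3 go.py .46,.1855,.0185
```

```text
t 32.67 tcp [0.4604 0.1848 0.1098] zaxis [-3.e-04 -3.e-04 -1.e+00] open 1.003
.46,.1855,.0185 -> d_tool [0.0007 0.0005 0.0913]
```

Converted, 0.091 m / 0.5 = 0.182, 0.08 m / 0.5 = 0.16.

Call:
{"op": "creep_tool", "data": {
  "deltas": [
    [[0,0,0.06,0,0,0,1],[0,0,0.12,0,0,0,1],[0,0,0.16,0,0,0,1],[0,0,0.182,0,0,0,1],[0,0,0.182,0,0,0,1]]
  ]
}}

```text
time_s: 33.3
eef_pos: [0.4597, 0.185, 0.0185]
eef_rot: [-0.001, 0.223, 0.975, -0.0]
wrist_force: [0.3, -0.3, -0.7]
opening: 0.997
grasp_force: 0.0
```

Call:
{"op": "creep_tool", "data": {
  "deltas": [
    [[0,0,0,0,0,0,0],[0,0,0,0,0,0,0],[0,0,0,0,0,0,0],[0,0,0,0,0,0,0],[0,0,0,0,0,0,0],[0,0,0,0,0,0,0]]
  ]
}}

```text
time_s: 34.05
eef_pos: [0.4604, 0.1858, 0.0198]
eef_rot: [0.001, 0.222, 0.975, 0.0]
wrist_force: [-1.4, -0.8, 5.8]
opening: 0.296
grasp_force: 56.5
```

```bash
python3 go.py
```

```text
t 34.05 tcp [0.4604 0.1858 0.0198] zaxis [ 1.1e-03  2.0e-04 -1.0e+00] open 0.296
```

Converted, -0.12 m / 0.5 = -0.24, -0.08 m / 0.5 = -0.16.

Call:
{"op": "creep_tool", "data": {
  "deltas": [
    [[0,0,-0.02,0,0,0,0],[0,0,-0.08,0,0,0,0],[0,0,-0.16,0,0,0,0],[0,0,-0.24,0,0,0,0],[0,0,-0.24,0,0,0,0],[0,0,-0.24,0,0,0,0]]
  ]
}}

```text
time_s: 34.8
eef_pos: [0.4593, 0.1856, 0.1387]
eef_rot: [-0.0, 0.222, 0.975, -0.0]
wrist_force: [0.3, -0.1, -0.7]
opening: 0.294
grasp_force: 56.3
```

```bash
python3 go.py .451,-.2025,.1385
```

```text
t 34.8 tcp [0.4593 0.1856 0.1387] zaxis [-6.e-04 -1.e-04 -1.e+00] open 0.294
.451,-.2025,.1385 -> d_tool [-1.608e-01 -3.533e-01  3.000e-04]
```

Converted, -0.3533 m / 0.5 = -0.7066, -0.335 m / 0.5 = -0.67.

Call:
{"op": "creep_tool", "data": {
  "deltas": [
    [[-0.03,-0.06,0,0,0,0,0],[-0.07,-0.15,0,0,0,0,0],[-0.11,-0.24,0,0,0,0,0],[-0.15,-0.33,0,0,0,0,0],[-0.19,-0.42,0,0,0,0,0],[-0.23,-0.51,0,0,0,0,0],[-0.27,-0.6,0,0,0,0,0],[-0.304,-0.67,0,0,0,0,0],[-0.3216,-0.7066,0,0,0,0,0],[-0.3216,-0.7066,0,0,0,0,0]]
  ]
}}

```text
time_s: 36.05
eef_pos: [0.4508, -0.2027, 0.138]
eef_rot: [-0.001, 0.223, 0.975, 0.001]
wrist_force: [-0.6, -0.2, -0.7]
opening: 0.294
grasp_force: 56.4
```

Call:
{"op": "creep_tool", "data": {
  "deltas": [
    [[0,0,0,0,0,0,0],[0,0,0,0,0,0,0]]
  ]
}}

```text
time_s: 36.3
eef_pos: [0.4515, -0.201, 0.1389]
eef_rot: [-0.0, 0.222, 0.975, 0.0]
wrist_force: [-0.1, 0.4, -0.9]
opening: 0.289
grasp_force: 56.4
```

```bash
python3 go.py .451,-.2025,.0195
```

```text
t 36.3 tcp [ 0.4515 -0.201   0.1389] zaxis [-4.e-04  6.e-04 -1.e+00] open 0.289
.451,-.2025,.0195 -> d_tool [-0.0003 -0.0016  0.1194]
```

Converted, 0.119 m / 0.5 = 0.238, 0.117 m / 0.5 = 0.234.

Call:
{"op": "creep_tool", "data": {
  "deltas": [
    [[0,-0.002,0.06,0,0,0,0],[0,-0.002,0.14,0,0,0,0],[0,-0.002,0.2,0,0,0,0],[0,-0.002,0.224,0,0,0,0],[0,-0.002,0.234,0,0,0,0],[0,-0.002,0.238,0,0,0,0],[0,-0.002,0.238,0,0,0,0],[0,-0.002,0.238,0,0,0,0]]
  ]
}}

```text
time_s: 37.3
eef_pos: [0.4516, -0.2037, 0.0209]
eef_rot: [0.001, 0.223, 0.975, -0.0]
wrist_force: [-0.5, -0.3, 0.3]
opening: 0.289
grasp_force: 56.3
```

```bash
python3 go.py
```

```text
t 37.3 tcp [ 0.4516 -0.2037  0.0209] zaxis [ 1.2e-03 -9.0e-04 -1.0e+00] open 0.289
```

Converted, -0.08 m / 0.5 = -0.16, -0.05 m / 0.5 = -0.1.

Call:
{"op": "creep_tool", "data": {
  "deltas": [
    [[0,0,0.002,0,0,0,0],[0,0,0.002,0,0,0,0.6],[0,0,0.002,0,0,0,1],[0,0,0.002,0,0,0,1],[0,0,0.002,0,0,0,1],[0,0,0.002,0,0,0,1],[0,0,0.002,0,0,0,1],[0,0,-0.04,0,0,0,1],[0,0,-0.1,0,0,0,1],[0,0,-0.16,0,0,0,1]]
  ]
}}

```text
time_s: 38.55
eef_pos: [0.4508, -0.2032, 0.1008]
eef_rot: [-0.0, 0.223, 0.975, 0.0]
wrist_force: [0.9, 0.2, 0.3]
opening: 1.003
grasp_force: 0.0
```

Call:
{"op": "creep_tool", "data": {
  "deltas": [
    [[0,0,-0.1,0,0,0,1],[0,0,-0.2,0,0,0,1],[0.1,0,-0.2,0,0,0,1],[0.2,0,-0.2,0,0,0,1],[0.2,0,-0.2,0,0,0,1],[0.2,0,-0.2,0,0,0,1]]
  ]
}}

```text
time_s: 39.3
eef_pos: [0.3615, -0.1604, 0.2007]
eef_rot: [0.001, 0.223, 0.975, -0.0]
wrist_force: [-0.1, -0.6, 0.6]
opening: 1.002
grasp_force: 0.0
```

```bash
python3 - <<'E'
from vis import *
np.set_printoptions(precision=4,suppress=True)
for n in("scene","top"):
    p,d=optics.camera(n)
    cv2.imwrite(f"pics/{n}9.png",p)
    for c in H:
        for m,s,ce in blobs(mask(p,c)):
            if 90<s[4]<420: C=np.median(cloud(n,d,m),0); print(n,c,s[4],ce.round(1),C) if C[2]>.05 else 0
E
```

```text
scene red 113 [292.4 145.6] [ 0.4509 -0.2009  0.0669]
scene green 197 [376.3 303.6] [0.6146 0.121  0.0674]
top blue 198 [66.5 90.4] [0.7854 0.321  0.0552]
```

View pics/scene9.png

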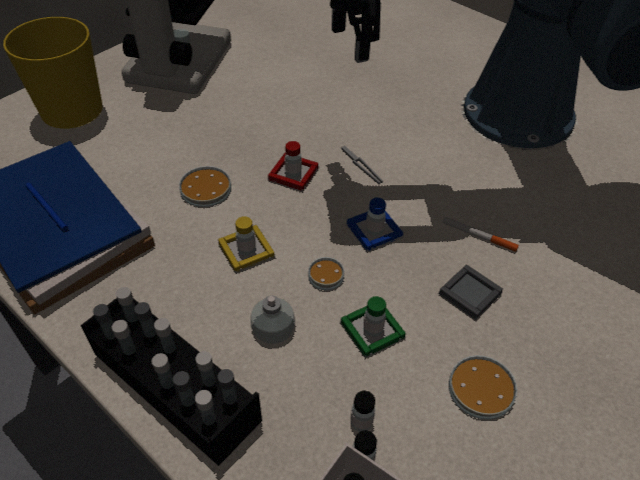

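View pics/top9.png

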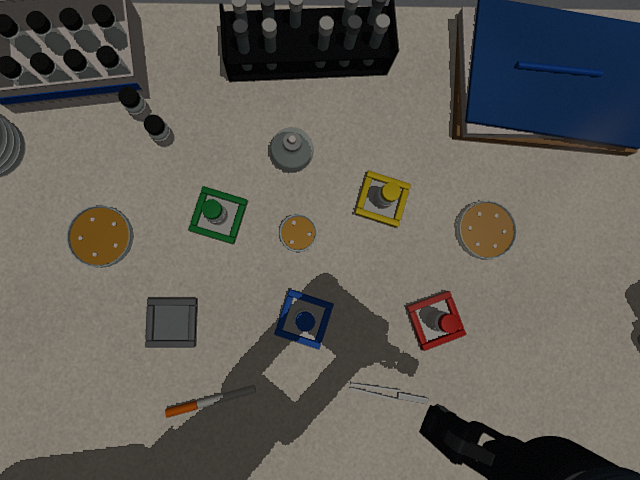

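Both views show each vial upright on its own colour: red (450,323), yellow (390,190), green (213,209), blue (305,321). The grey stand is empty and the burner is still at (291,149). Handing in.

```bash
python3 -c "
from bench import workorder
print(workorder.hand_in())"
```

```text
the job is handed in; nothing more can be done
None
```

The job is handed in: in the final pictures all four vials stand upright on the stands of their own cap colour, the grey stand is empty, and the burner has not moved; my first grasp pressed the shut fingers on the red cap (about 12 N at the wrist), but the vial stayed standing.

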